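# Lay the sample tube in its cradle and hold the sprung forceps at the marked gap

### The arm

A 7-joint arm with a two-finger parallel gripper is mounted at the origin on the work surface. World frame = base frame: x ahead of the robot, y to its left, z up, the work surface at z = 0. Lengths are in m, angles in rad, forces in N, time in s.
With the tool pointing down it reaches from about 0.4 to 0.9 m from the base axis. Payload 5.5 kg.
Tool frame: the origin (TCP) lies between the finger pads; the fingertips stand nose_length ahead of it and the grasp point (between the pads) lies 5 mm behind it (nose_length is the distance from the TCP to the fingertips, in m); z points along the fingers, y is the line along which they close (so a half turn about z gives the same grasp; the last joint's range is limited). The gripper opens to 92 mm and grips with 3 to 60 N. Pads are 19 mm wide; open, the fingers measure 130 mm over their backs; the gripper's body (75 mm by 190 mm) begins 47 mm behind the grasp point.
Start: joints at [-0.865, 0.501, -0.427, 1.55, 0.221, 1.138, -0.21], TCP at [0.278, 0.587, 0.241] pointing down, gripper open.
Joint ranges: [-2.88, 2.88], [-0.31, 2.03], [-1.54, 1.56], [0.2, 2.42], [-1.41, 4.55], [0.19, 2.02], [-2.57, 2.57]. Speed limits (rad/s): [2.57, 2.57, 3.14, 3.14, 3.14, 3.14, 3.14].

### API

Orientations are given as a unit quaternion [x, y, z, w].
In Python, from cell import read_state, camera, hand_in, look_for, regions_of, place_of, nose_length gives the robot as it stands.
- The arm moves only by the tool drive_tool, never from a script. Its argument "rows" is a list that holds one entry, the list of rows, each a list of 7 numbers: the turn, a rotation vector about the world's x, y, z in rad, then the shift along the world's x, y, z in mm, then the closure, from -1 (fully open) to 1 (shut). In form: [[[rx, ry, rz, x, y, z, grip], ...]]. A call has 1 to 12 rows; each row is the pose to reach, as a shift and turn from the pose commanded when the call began; what a row does not reach only later rows make up. A row lasts 1/10 s, in which the tool goes at most 50 mm and 8.59 degrees, less where a joint would pass 70% of its speed; a pose out of reach is approached as far as the arm can. A call with a gripper value outside its range is refused whole. The fingers move at their own pace and stop on an object; the grip force is fixed at half the most. Time passes only in rows, so rows that repeat a pose let the fingers close. It gives the time, the measured TCP pose, the force, the opening and the grip force at its end, in the units of the state.
- read_state(): the state, without advancing time (a new reading comes with each control period).
- camera(name): name is "scene" or "top"; returns a dict with "img" (400x640x3 uint8, blue, green, red), "range_z" (400x640 float32, m along the optical axis (not along the pixel's ray), 0 where there is no reading), "fx", "fy", "cx", "cy" (pixels), "position" and "orientation" of the camera in the world. Camera axes: x right, y up, looking along -z (the intrinsics and any distortion apply to the point x, -y, -z); pixel columns grow to the right and rows downward; lengths in m; the calibration is good to about 2 mm. A picture is of the moment at which its call begins.
- hand_in(): hands the job in; it is judged then, once.
Trained networks look in a picture, given as the dict that the camera call returned (one of the last four; its "shot" number tells which), for a name from the list of things; names that differ only in an ending like _2 or _b are one class to them, and where a whole thing is asked for, a point or a joint stands for the part that bears it (a point fixed in the world has none). Each returns a list of dicts, best first, with "conf" (0 to 1); they miss things now and then, are a little off and sometimes report something else, mostly with a low value. They report only what shows in the picture. A call takes as long as a camera call.
- look_for(picture, target): "centre" ([x, y, z] in m, in world coordinates, good to about 4 mm: the middle of the surface that is visible of it).
- regions_of(picture, target): "pixels" (400x640 bool, what is visible of it).
- place_of(picture, target): "centre" ([x, y, z] in m, in world coordinates, good to about 4 mm: a listed point, or the origin of a listed thing).
The state is a dict: "clock": time; "joint_pos": joint angles; "qd": joint speeds; "effort": joint torques, N m; "eef_pos": TCP position; "ee_rot": TCP orientation; "ft_force": force on the tool from outside, world axes, zero at the start; "torque": the same for the moment, N m; "gripper_width": finger opening in m; "grasp_force": force on a finger pad.
Only numpy, scipy, OpenCV 4.12 (cv2) and the standard library are available. Lean on these libraries where they do the work, as an engineer would, in place of code of your own. Each camera call takes 0.05 s, during which the arm holds its last target. There are 200 camera calls.

### The job

First lay the loose amber sample tube flat in the empty, green-marked place of the cradle, centred lengthwise and with its red cap pointing the same way as the caps of the two tubes already there, and let go of it. Then pick the sprung forceps up off their rest, squeeze them until the black pointer lines up with the red rider on the gauge, and finish still holding them up at that gap, steady, with both tips a few centimetres clear above the middle of the tube you laid. Do not touch the rider, and leave the other tubes, the jar and the dish where they are.

Things in the scene. Friction and masses are not known exactly. Their poses are not given: they have to be found in the camera images.
- tube: The loose sample tube: a square-section amber glass tube 110 mm long, 14 x 14 mm, 30 g, with a red cap on the last 25 mm of one end and a paper label round its middle. Starts lying flat on the bench. Origin: centre of its underside at mid-length; x runs along the tube towards the red cap, z up.
- tube_cap (a point): Centre of the red cap's end face on the loose tube, 55 mm from mid-length along the tube's x and 7 mm above its underside.
- cradle: Fixed cradle: blue base plate 100 (x) x 190 (y) x 6 mm, two white bars 10 mm thick along y at x = -36 and +36 mm. Each bar has notches 20 mm wide, 10 mm deep at y = -56, 0, +56 mm; notch floors 22 mm, bar tops 32 mm above the bench. Tubes lie along x across both bars, middles free for the fingers (62 mm between bars). Two places hold tubes. Origin: centre of underside.
- slot: The empty one of the cradle's three places (it varies), shown by a green strip 50 x 24 mm on the base plate. Origin: where the centre of the tube's underside belongs, 22 mm above the bench (notch floor height); x is the way the red cap must point, as the two tubes already there do.
- tube_b: A bystander tube like the loose one, already lying in the cradle. Same origin and axes.
- tube_c: The other bystander tube already lying in the cradle. Same origin and axes.
- rest: Fixed rest carrying the forceps: wooden base plate 200 (x) x 90 (y) x 5 mm, a grey rear post 24 x 26 mm at x = -94 mm and a grey front bar 12 mm thick, 90 mm along y, at x = +62 mm, tops 34 mm above the bench; between them only the base plate. Origin: centre of its underside.
- forceps: Sprung forceps, 105 g, 206 mm long, on the rest, tips away from the robot: two steel blades opening sideways, joined at a dark rear block; blue grip plates 26 mm long, 18 tall outside. Origin: on the underside, midway between the plates when free; x to the tips, y to the left blade, z up. Pivot at x = -100 mm, tips at +88, centre of mass 7 mm behind the plates. Width over the plates: free 47 mm.
- blade (a joint): How far the forceps are squeezed: angle the right blade has swung to the left one, rad; 0 = free (blades 0.30 rad apart, tips 57 mm apart), at most 0.26. Takes about 2.5 N at the grip plates to start, 7 N at 0.15 rad. Squeezed to a rad the width over the plates is about 46 mm - a x 100 mm, the tip gap 57 mm - a x 190 mm. Plate faces are about parallel at the mark.
- rider (a joint): Where the red rider (6 mm wide, 14 mm long, 7 mm tall) stands on the white gauge arc (140 mm radius about the pivot, fixed to the left blade, crossing above the right one), rad, counted so that the pointer lines up with it when joint blade equals joint rider. Starts at 0.08 to 0.16 and stays unless pushed.
- pointer (a point): Top of the black pointer pin (4.4 mm thick) that rises from the right blade just beyond the gauge arc, 152 mm from the pivot, 19 mm above the forceps' underside.
- rider_mark (a point): The point just off the rider's tip-side end, on its middle line, where the pointer must stand (152 mm from the pivot, 19 mm above the forceps' underside).
- tip_left (a point): Tip of the left blade, 190 mm from the pivot, 3 mm above the forceps' underside.
- tip_right (a point): Tip of the right blade, 190 mm from the pivot, 3 mm above the forceps' underside.
- jar: Bystander: amber jar with red cap, 44 mm across and 60 mm tall. Origin: centre of its underside.
- dish: Bystander: white dish, 70 mm across and 22 mm tall. Origin: centre of its underside.

How it is judged:
On the way, in this order (a step that is already met when the one before it is completed fails the run):
1. the tube lies flat in the green-marked place, cap the right way, let go (x of tube in the frame of slot between -0.012 and 0.012 m and y of tube in the frame of slot between -0.006 and 0.006 m and z of tube in the frame of slot between -0.006 and 0.006 m and x of tube_cap in the frame of slot above 0.03 m and angle between the x axis of tube and the x axis of slot, either way round below 0.1 rad and linear speed of tube below 0.02 m/s and contact force between the fingers and tube below 0.1 N), for 0.3 s.
2. the forceps are held by the fingers, clear of their rest, with the tube still in place (all of step 1 and height (world z) of forceps above 0.055 m and contact force between forceps and rest below 0.05 N and contact force between forceps and cradle below 0.05 N and contact force between the fingers and forceps above 1 N), for 0.2 s.
3. the forceps are held up with the pointer at the rider and both tips over the tube (height (world z) of forceps above 0.055 m and contact force between forceps and rest below 0.05 N and contact force between forceps and cradle below 0.05 N and contact force between the fingers and forceps above 1 N and horizontal distance between pointer and rider_mark below 0.003 m and velocity of joint blade between -0.03 and 0.03 rad/s and horizontal distance between each of tip_left, tip_right and tube below 0.065 m and height (world z) of each of tip_left, tip_right above 0.045 m and contact force between forceps and tube below 0.05 N and contact force between forceps and tube_b below 0.05 N and contact force between forceps and tube_c below 0.05 N), for 0.5 s.
At the end, for the whole second after the job is handed in: Tube in the green place within 12 mm along, 6 mm across, 0.10 rad, cap right, released; forceps held (over 1 N), origin above 55 mm, clear of rest, cradle and tubes; pointer within 3 mm of the mark, still; tips above 45 mm and within 65 mm level distance of the tube centre (all of step 1 and all of step 3 and linear speed of forceps below 0.02 m/s); the arm keeps its last pose, push and grip.
It fails at once if a tube already in the cradle was moved more than 15 mm (distance of any of tube_b, tube_c from where it was at the start of the episode above 0.015 m).
It fails at once if the jar or the dish was moved more than 20 mm (distance of any of jar, dish from where it was at the start of the episode above 0.02 m).
It fails at once if the fingers touched the rider (contact force between the fingers and rider above 0.5 N).
It also fails if it takes over 61 s, if anything falls off the work surface, if the arm or the gripper's body presses on something with over 40 N, if the wrist force passes 120 N, or if a joint passes its speed limit or range.

## Working session

There is one attempt and no reset: what is moved stays moved. The work goes in short steps, Python scripts to look and compute and a tool call to move; the robot and the scene stay as the last step left them, time stands still between calls to the robot, and variables do not carry over. Pictures are saved under pics/ and viewed, at most 10 in all, crops included, and the job is handed in when it is done.

Besides the shell and the picture viewer there is one more tool, called after ">>>" in YAML: its name, and indented under it one key for each argument. drive_tool: Moves the arm, as the interface text tells. Its arguments: {"type":"object","properties":{"rows":{"type":"array"}},"required":["rows"]}

```bash
mkdir -p pics; ls
cat > h.py <<'E'
import numpy as np, cv2
from cell import *
from scipy.spatial.transform import Rotation as R
def cloud(p):
    z=p["range_z"]; v,u=np.mgrid[0:400,0:640]
    c=np.stack([(u-p["cx"])/p["fx"]*z,-(v-p["cy"])/p["fy"]*z,-z],-1)
    return c@R.from_quat(p["orientation"]).as_matrix().T+np.array(p["position"])
def st():
    s=read_state(); print(s["clock"],np.round(s["eef_pos"],4),np.round(R.from_quat(s["ee_rot"]).as_matrix(),3).tolist(),s["gripper_width"],s["grasp_force"],np.round(s["ft_force"],2)); return s
E
python3 - <<'E'
from h import *
st(); print(nose_length)
for n in ["top","scene"]:
    p=camera(n); cv2.imwrite(f"pics/{n}0.png",p["img"]); print(n,p["position"],p["fx"],[k for k in p])
    for t in ["tube","tube_cap","cradle","slot","rest","forceps","pointer","rider_mark","tip_left","tip_right","jar","dish"]:
        print(t,[(np.round(d["centre"],3).tolist(),round(d["conf"],2)) for d in place_of(p,t)][:4])
E
```

```text
pics
0.0 [0.2783 0.5867 0.2397] [[-0.904, 0.428, -0.001], [0.428, 0.904, -0.002], [0.0, -0.002, -1.0]] 0.09190328961651192 0.0 [-0.44 -0.95 -0.44]
0.014
top [ 0.45248128 -0.00644032  0.93118012] 369.41373602973226 ['img', 'range_z', 'fx', 'fy', 'cx', 'cy', 'position', 'orientation', 'shot']
tube [([0.491, -0.278, 0.02], 0.76), ([0.478, -0.332, 0.021], 0.73), ([0.436, 0.014, 0.001], 0.48)]
tube_cap []
cradle [([0.494, -0.272, 0.002], 0.88), ([0.611, 0.211, 0.049], 0.25)]
slot [([0.503, -0.221, 0.022], 0.5)]
rest [([0.554, 0.241, 0.001], 0.68)]
forceps [([0.562, 0.241, 0.03], 0.77), ([0.489, -0.279, 0.021], 0.28)]
pointer [([0.606, 0.208, 0.05], 0.77), ([0.71, 0.076, -0.0], 0.23)]
rider_mark []
tip_left [([0.652, 0.259, 0.04], 0.64)]
tip_right [([0.646, 0.201, 0.035], 0.52)]
jar [([0.71, 0.076, -0.002], 0.66), ([0.503, -0.222, 0.018], 0.66)]
dish [([0.695, -0.09, -0.001], 0.71), ([0.489, -0.277, 0.019], 0.38)]
scene [ 0.98763649 -0.31254139  0.95921891] 507.901032510415 ['img', 'range_z', 'fx', 'fy', 'cx', 'cy', 'position', 'orientation', 'shot']
tube [([0.441, 0.012, -0.0], 0.95), ([0.478, -0.33, 0.022], 0.9), ([0.489, -0.278, 0.022], 0.68)]
tube_cap [([0.42, -0.04, 0.009], 0.93)]
cradle [([0.491, -0.279, -0.004], 0.61)]
slot [([0.506, -0.219, 0.021], 0.5), ([0.562, 0.239, -0.008], 0.34)]
rest [([0.563, 0.238, -0.007], 0.85)]
forceps [([0.559, 0.238, 0.036], 0.8), ([0.698, -0.096, 0.0], 0.74), ([0.42, -0.042, 0.012], 0.7)]
pointer [([0.611, 0.215, 0.056], 0.61)]
rider_mark [([0.616, 0.225, 0.059], 0.55)]
tip_left [([0.651, 0.257, 0.037], 0.61)]
tip_right [([0.643, 0.203, 0.035], 0.49)]
jar [([0.712, 0.076, -0.001], 0.66), ([0.564, 0.24, -0.007], 0.47)]
dish [([0.697, -0.094, 0.002], 0.65)]
```

View pics/top0.png

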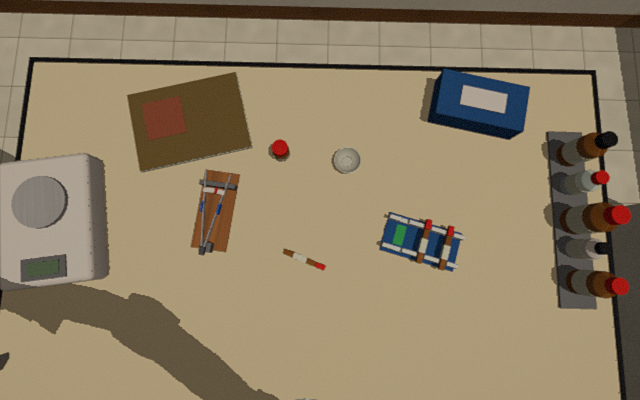

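View pics/scene0.png

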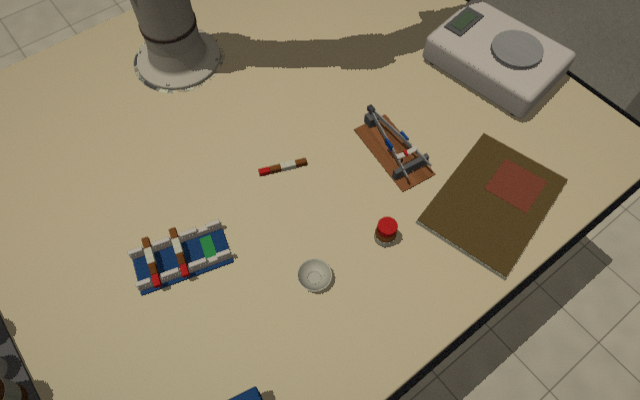

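The top view shows the loose tube at (303,259) with its cap at the lower right (320,266). The green slot is at (400,234), with the neighbours' caps pointing up, which is +x. The forceps are at (218,212) with their tips up. Next I'll measure these precisely.

```bash
cat >> h.py <<'E'
def near(c,x,y,r): return np.hypot(c[...,0]-x,c[...,1]-y)<r
def rect(P):
    (cx,cy),(w,h),a=cv2.minAreaRect((P[:,:2]*1000).astype(np.float32)); return np.round([cx,cy,w,h,a],1)
def pca(P):
    m=P.mean(0); d=np.linalg.svd(P[:,:2]-m[:2],full_matrices=False)[2][0]; t=(P[:,:2]-m[:2])@d
    return np.round(m,4),np.round(d,3),np.round(np.ptp(t),3),np.round(m[:2]+d*(t.max()+t.min())/2,4)
E
python3 - <<'E'
from h import *
for n in ["top","scene"]:
    p=camera(n); c=cloud(p); hsv=cv2.cvtColor(p["img"],cv2.COLOR_BGR2HSV); H,S,V=cv2.split(hsv)
    red=((H<6)|(H>174))&(S>190)&(V>110); green=(H>45)&(H<80)&(S>120)&(V>60); blue=(H>100)&(H<130)&(S>120)&(V>40); white=(S<60)&(V>130)
    z=c[...,2]
    print(n,"tube",pca(c[near(c,.44,.013,.08)&(z>.008)&(z<.03)]),rect(c[near(c,.44,.013,.08)&(z>.008)&(z<.03)]))
    print("cap",pca(c[near(c,.44,.013,.08)&red])) 
    g=c[green&near(c,.5,-.22,.06)]; print("green",pca(g),rect(g),len(g))
    cr=c[near(c,.494,-.275,.14)&(z>.003)&(z<.1)]; print("cradle",rect(cr))
    for x,y in [(.491,-.278),(.478,-.332)]:
        print("by",pca(c[near(c,x,y,.07)&(z>.0335)]))
    b=c[blue&near(c,.56,.24,.08)&(z>.02)]; print("plates",len(b),b[:,2].max(),[np.round(b[k].mean(0),4) for k in (b[:,1]>np.median(b[:,1]),b[:,1]<=np.median(b[:,1]))], rect(b))
    f=near(c,.56,.24,.16)&(z>.003)
    bl=c[f&(z>.038)]; print("forceps",rect(bl),bl[:,2].max())
    print("rest",rect(c[f&(z<.012)&(z>.002)&(H<20)&(S>100)]))
    r=c[f&red]; print("rider",len(r),r.mean(0) if len(r) else 0)
    for t in ["forceps","rest","tube","slot"]:
        for d in regions_of(p,t)[:3]: print(t,round(d["conf"],2),pca(c[d["pixels"]]))
    u=np.argwhere(f&(z>.02)); v0,u0=u.min(0)-6; v1,u1=u.max(0)+6
    cv2.imwrite(f"pics/f_{n}.png",cv2.resize(p["img"][v0:v1,u0:u1],None,fx=5,fy=5,interpolation=2)); print(u0,v0)
E
python3 -c "
import cv2,numpy as np
a,b=[cv2.imread(f'pics/f_{n}.png') for n in ('top','scene')]
h=max(a.shape[0],b.shape[0]);im=np.zeros((h,a.shape[1]+b.shape[1],3),np.uint8);im[:a.shape[0],:a.shape[1]]=a;im[:b.shape[0],a.shape[1]:]=b
s=min(1,800/im.shape[1],600/h);cv2.imwrite('pics/fboth.png',cv2.resize(im,None,fx=s,fy=s));print(s,a.shape)"
```

```text
top tube (array([0.4399, 0.0153, 0.014 ]), array([-0.365, -0.931]), np.float64(0.109), array([0.4399, 0.0153])) [439.8  15.3 109.5  14.5  68.5]
cap (array([ 0.4274, -0.0229,  0.0924]), array([-0.752, -0.659]), np.float64(0.044), array([ 0.4333, -0.0178]))
green (array([ 0.5055, -0.2212,  0.0072]), array([-0.964,  0.266]), np.float64(0.05), array([ 0.5058, -0.2213])) [ 505.8 -221.2   23.5   49.8   75.2] 185
cradle [ 491.4 -271.   262.4  272.    83.1]
by (array([ 0.4825, -0.2962,  0.0361]), array([ 0.683, -0.73 ]), np.float64(0.127), array([ 0.4804, -0.294 ]))
by (array([ 0.4808, -0.308 ,  0.0361]), array([-0.943, -0.333]), np.float64(0.119), array([ 0.4784, -0.3088]))
plates 48 0.05496232373635379 [array([0.561 , 0.2547, 0.0514]), array([0.5575, 0.2211, 0.0489])] [559.6 242.8  46.7  22.7  81.7]
forceps [546.4 245.7  62.7 200.4  81.9] 0.05910810391146604
rest [586.6 244.1 265.5 126.7   4.8]
rider 9 [0.60156026 0.2292259  0.05707297]
rest 0.87 (array([0.5518, 0.2368, 0.0149]), array([-0.993,  0.122]), np.float64(0.208), array([0.5561, 0.2362]))
rest 0.27 (array([0.5497, 0.2438, 0.052 ])
[... 1741 characters left out ...]
716, 0.2267, 0.014 ]), array([ 0.936, -0.352]), np.float64(0.697), array([0.7876, 0.1457]))
rest 0.26 (array([ 0.5002, -0.2783,  0.0436]), array([ 0.991, -0.136]), np.float64(0.551), array([ 0.7101, -0.3071]))
tube 0.85 (array([0.4448, 0.0093, 0.0149]), array([-0.667,  0.745]), np.float64(0.63), array([ 0.6359, -0.2043]))
tube 0.84 (array([ 0.4965, -0.2773,  0.0417]), array([ 0.989, -0.146]), np.float64(0.572), array([ 0.6994, -0.3072]))
tube 0.83 (array([ 0.4844, -0.3315,  0.0409]), array([ 0.996, -0.093]), np.float64(0.561), array([ 0.7023, -0.3519]))
slot 0.55 (array([ 0.5067, -0.2234,  0.0083]), array([ 0.949, -0.315]), np.float64(0.062), array([ 0.5101, -0.2245]))
358 98
1 (475, 245, 3)
```

View pics/fboth.png

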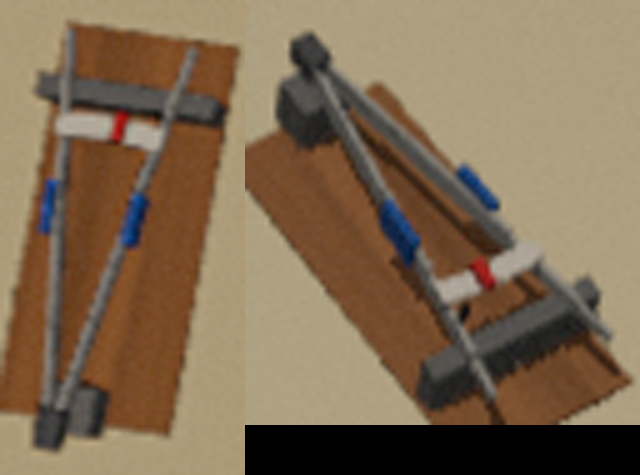

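The crop shows the rider mid-gauge at (120,127) in the top crop and the free right blade to its right. The tube goes first: I'll hover over it with the fingers partly open.

>>> drive_tool:
  rows:
    - [[0,0,-1.5,162,-573,-60,0.1],[0,0,-1.5,162,-573,-110,0.1],[0,0,-1.5,162,-573,-140,0.1],[0,0,-1.5,162,-573,-140,0.1],[0,0,-1.5,162,-573,-140,0.1],[0,0,-1.5,162,-573,-140,0.1],[0,0,-1.5,162,-573,-140,0.1],[0,0,-1.5,162,-573,-140,0.1],[0,0,-1.5,162,-573,-140,0.1],[0,0,-1.5,162,-573,-140,0.1],[0,0,-1.5,162,-573,-140,0.1],[0,0,-1.5,162,-573,-140,0.1]]

```text
clock: 3.0
eef_pos: [0.438, 0.0241, 0.1038]
ee_rot: [0.825, 0.564, 0.001, 0.0]
ft_force: [1.5, 1.5, 0.2]
gripper_width: 0.0413
grasp_force: 0.0
```

>>> drive_tool:
  rows:
    - [[0,0,0,0,0,-20,0.1],[0,0,0,0,0,-60,0.1],[0,0,0,0,0,-83,0.1],[0,0,0,0,0,-83,0.1],[0,0,0,0,0,-83,0.1]]

```text
clock: 3.5
eef_pos: [0.4372, 0.0258, 0.0209]
ee_rot: [0.826, 0.564, -0.0, -0.0]
ft_force: [-0.1, -0.5, 0.4]
gripper_width: 0.0415
grasp_force: 0.0
```

Run:
```python
from h import *
s=st()
for n in ["top","scene"]:
    p=camera(n); c=cloud(p); z=c[...,2]
    for t in ["tube","tube_cap"]: print([(np.round(d["centre"],3).tolist(),round(d["conf"],2)) for d in place_of(p,t)][:2])
    f=near(c,.56,.24,.16)&(z>.035)&(z<.075)
    P=c[f]; print(n,len(P))
    # forceps: two-line fit by pivot+angles
    H,S,V=cv2.split(cv2.cvtColor(p["img"],cv2.COLOR_BGR2HSV))
    from scipy.optimize import least_squares
    k=f&(z>.044)&~((S<60)&(V>170)); Q=c[k][:,:2]
    def res(q):
        x0,y0,th=q
        d=[]
        for a in (th+.15,th-.15):
            n_=np.array([-np.sin(a),np.cos(a)]); d.append(np.abs((Q-[x0,y0])@n_))
        return np.minimum(*d)*1000
    best=min((least_squares(res,[.46,.25+dy,th],loss="soft_l1",f_scale=3) for th in (-.2,-.12,-.04) for dy in(-.01,0,.01)),key=lambda r:r.cost)
    x0,y0,th=best.x; print("pivot",np.round(best.x,4),best.cost,"origin",x0+.1*np.cos(th),y0+.1*np.sin(th), "origin-from-x-extent", Q[:,0].min(),Q[:,0].max())
    red=((H<8)|(H>172))&(S>150)&(V>80)&near(c,.605,.23,.04)
    r=c[red]; print("rider",len(r),r.mean(0),"ang from right-blade free:",np.arctan2(r[:,1].mean()-y0,r[:,0].mean()-x0)-th+.15)
```

```text
3.5 [0.4372 0.0258 0.0209] [[0.363, 0.932, -0.001], [0.932, -0.363, 0.0], [-0.0, -0.001, -1.0]] 0.04149321223654865 0.0 [-0.07 -0.48  0.36]
[([0.477, -0.332, 0.021], 0.91), ([0.49, -0.278, 0.018], 0.56)]
[]
top 608
pivot [ 0.4421  0.2588 -0.1234] 1775.494266123684 origin 0.5413721935126286 0.24647371744056226 origin-from-x-extent 0.4477428016156408 0.6276472260729316
rider 14 [0.60166008 0.23039945 0.0537317 ] ang from right-blade free: 0.09732056048975032
[([0.439, 0.016, -0.0], 0.67), ([0.476, -0.326, 0.02], 0.65)]
[([0.424, -0.038, 0.01], 0.67)]
scene 756
pivot [ 0.4455  0.2559 -0.1288] 2381.775059727861 origin 0.5446903031695979 0.24307475364765763 origin-from-x-extent 0.44718083429494193 0.6469240195122208
rider 19 [0.60273662 0.22723645 0.05682457] ang from right-blade free: 0.098332494140706
```

>>> drive_tool:
  rows:
    - [[0,0,0,3,-11,-2,0.1],[0,0,0,3,-11,-4,0.1],[0,0,0,3,-11,-4,0.1],[0,0,0,3,-11,-4,0.6],[0,0,0,3,-11,-4,1],[0,0,0,3,-11,-4,1],[0,0,0,3,-11,-4,1],[0,0,0,3,-11,-4,1]]

```text
clock: 4.6
eef_pos: [0.4402, 0.0149, 0.0167]
ee_rot: [0.826, 0.564, 0.0, -0.0]
ft_force: [0.3, 0.4, -1.3]
gripper_width: 0.0137
grasp_force: 30.0
```

>>> drive_tool:
  rows:
    - [[0,0,0,0,0,50,1],[0,0,1.68,65,-237,100,1],[0,0,1.68,65,-237,100,1],[0,0,1.68,65,-237,100,1],[0,0,1.68,65,-237,100,1],[0,0,1.68,65,-237,100,1],[0,0,1.68,65,-237,100,1],[0,0,1.68,65,-237,100,1],[0,0,1.68,65,-237,100,1],[0,0,1.68,65,-237,100,1],[0,0,1.68,65,-237,100,1],[0,0,1.68,65,-237,100,1]]

```text
clock: 5.8
eef_pos: [0.5049, -0.2222, 0.1165]
ee_rot: [0.157, 0.988, 0.0, -0.0]
ft_force: [0.7, -0.1, 0.5]
gripper_width: 0.0139
grasp_force: 30.0
```

>>> drive_tool:
  rows:
    - [[0,0,0,0,0,0,1],[0,0,0,0,0,0,1]]

```text
clock: 6.0
eef_pos: [0.505, -0.2223, 0.1165]
ee_rot: [0.162, 0.987, 0.0, -0.0]
ft_force: [0.2, -0.4, -0.1]
gripper_width: 0.0134
grasp_force: 30.0
```

```bash
python3 - <<'E'
from h import *
s=st(); print(np.round(s["joint_pos"],2))
for n in ["top","scene"]:
    p=camera(n); c=cloud(p); z=c[...,2]
    cv2.imwrite(f"pics/carry_{n}.png",p["img"][150:320,60:260] if n=="scene" else p["img"][170:300,340:500])
    H,S,V=cv2.split(cv2.cvtColor(p["img"],cv2.COLOR_BGR2HSV))
    cap=((H<6)|(H>174))&(S>170)&(V>80)&near(c,.55,-.235,.05)&(z>.08); P=c[cap]; print(n,len(P),P.mean(0) if len(P) else 0)
    for t in ["tube","tube_cap","slot"]: print(t,[(np.round(d["centre"],3).tolist(),round(d["conf"],2)) for d in place_of(p,t)][:3])
E
python3 -c "
import cv2;cv2.imwrite('pics/carryx.png',cv2.resize(cv2.imread('pics/carry_scene.png'),None,fx=3,fy=3))"
```

```text
6.0 [ 0.505  -0.2223  0.1165] [[-0.948, 0.32, -0.0], [0.32, 0.948, 0.0], [0.001, 0.0, -1.0]] 0.013438101128825354 29.999784529209137 [ 0.24 -0.42 -0.09]
[ 0.58  0.47 -0.27  1.9   0.17  0.79  1.47]
top 10 [ 0.55311969 -0.23230758  0.12939238]
tube [([0.491, -0.278, 0.019], 0.65)]
tube_cap []
slot [([0.501, -0.22, 0.022], 0.5)]
scene 100 [ 0.54991353 -0.23702198  0.11337057]
tube [([0.487, -0.279, 0.022], 0.85), ([0.48, -0.33, 0.022], 0.83), ([0.507, -0.221, 0.101], 0.73)]
tube_cap [([0.556, -0.241, 0.11], 0.72)]
slot [([0.507, -0.22, 0.022], 0.7)]
```

View pics/carryx.png

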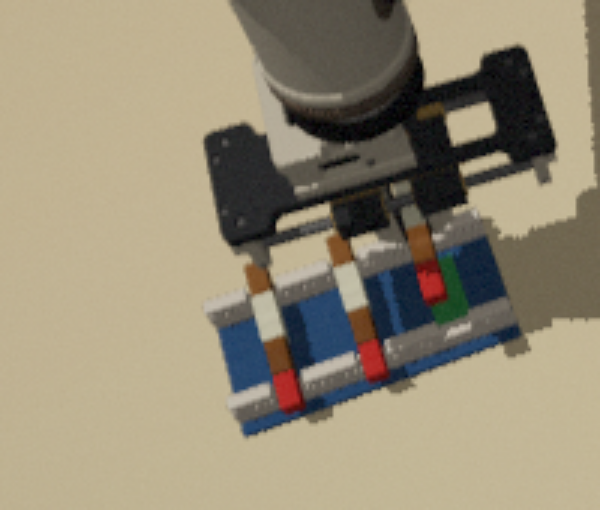

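The tube is held parallel to its neighbours with the cap the same way, now above the green strip. I'll correct the last few degrees and lower it.

>>> drive_tool:
  rows:
    - [[0,0,0.063,0,0,-20,1],[0,0,0.063,0,0,-50,1],[0,0,0.063,0,0,-65,1],[0,0,0.063,0,0,-74,1],[0,0,0.063,0,0,-77,1],[0,0,0.063,0,0,-77,1],[0,0,0.063,0,0,-77,1]]

```text
clock: 7.1
eef_pos: [0.506, -0.2225, 0.0406]
ee_rot: [0.129, 0.992, -0.0, 0.001]
ft_force: [0.1, 0.4, -0.3]
gripper_width: 0.0135
grasp_force: 30.0
```

>>> drive_tool:
  rows:
    - [[0,0,0,0,0,-2,1],[0,0,0,0,0,-2,1],[0,0,0,0,0,-2,0.6],[0,0,0,0,0,-2,0.3],[0,0,0,0,0,-2,0.3],[0,0,0,0,0,-2,0.3],[0,0,0,0,0,30,0.3],[0,0,0,0,0,80,0.3],[0,0,0,0,0,110,0.3]]

```text
clock: 8.0
eef_pos: [0.5062, -0.2224, 0.1524]
ee_rot: [0.128, 0.992, -0.0, 0.001]
ft_force: [0.8, 0.3, 0.5]
gripper_width: 0.0321
grasp_force: 0.0
```

>>> drive_tool:
  rows:
    - [[0,0,0.13,54,462,0,0.3],[0,0,0.13,54,462,0,0],[0,0,0.13,54,462,0,-0.5],[0,0,0.13,54,462,0,-0.5],[0,0,0.13,54,462,0,-0.5],[0,0,0.13,54,462,0,-0.5],[0,0,0.13,54,462,0,-0.5],[0,0,0.13,54,462,0,-0.5],[0,0,0.13,54,462,0,-0.5],[0,0,0.13,54,462,0,-0.5],[0,0,0.13,54,462,0,-0.5],[0,0,0.13,54,462,0,-0.5]]

```text
clock: 9.2
eef_pos: [0.559, 0.2385, 0.1492]
ee_rot: [0.064, 0.998, -0.001, -0.0]
ft_force: [0.0, -0.6, 0.8]
gripper_width: 0.0688
grasp_force: 0.0
```

>>> drive_tool:
  rows:
    - [[0,0,0,0,0,0,-0.5],[0,0,0,0,0,0,-0.5]]

```text
clock: 9.4
eef_pos: [0.5597, 0.2371, 0.1496]
ee_rot: [0.066, 0.998, -0.001, -0.0]
ft_force: [-0.3, -1.4, 0.0]
gripper_width: 0.0688
grasp_force: 0.0
```

Run:
```python
from h import *
s=st()
for n in ["top","scene"]:
    p=camera(n); c=cloud(p); z=c[...,2]
    k=near(c,.505,-.222,.075)&(z>.033)&(z<.05)
    d=np.array([np.cos(-.2618),np.sin(-.2618)]); q=(c[...,:2]-[.5052,-.2222]); k&=np.abs(q@[-d[1],d[0]])<.016
    P=c[k]; print(n,pca(P),rect(P))
    for t in ["tube","tube_cap","slot"]: print(t,[(np.round(d["centre"],3).tolist(),round(d["conf"],2)) for d in place_of(p,t)][:3])
    b=p["img"][170:300,340:500] if n=="top" else p["img"][80:230,320:480]
    cv2.imwrite(f"pics/h_{n}.png",cv2.resize(b,(480,450 if n!="top" else 390)))
a=cv2.imread("pics/h_scene.png"); t=cv2.imread("pics/h_top.png"); 
cv2.imwrite("pics/h.png",cv2.resize(np.hstack([a,cv2.copyMakeBorder(t,0,60,0,0,0)]),(800,375)))
```

```text
9.4 [0.5597 0.2371 0.1496] [[-0.991, 0.131, -0.0], [0.131, 0.991, -0.001], [-0.0, -0.001, -1.0]] 0.06875926754510837 0.0 [-0.26 -1.44  0.05]
top (array([ 0.5056, -0.2201,  0.036 ]), array([-0.968,  0.249]), np.float64(0.109), array([ 0.5063, -0.2203])) [ 505.8 -222.6   29.5  108.6   75.9]
tube [([0.475, -0.334, 0.023], 0.66), ([0.493, -0.277, 0.019], 0.63)]
tube_cap [([0.564, -0.231, 0.03], 0.75)]
slot [([0.507, -0.224, 0.022], 0.45)]
scene (array([ 0.51  , -0.2233,  0.0365]), array([ 0.969, -0.246]), np.float64(0.11), array([ 0.5095, -0.2232])) [ 509.4 -223.5   31.1  110.3   74.9]
tube [([0.476, -0.332, 0.026], 0.93), ([0.509, -0.222, 0.022], 0.63), ([0.492, -0.278, 0.02], 0.57)]
tube_cap [([0.562, -0.239, 0.033], 0.59)]
slot [([0.507, -0.221, 0.022], 0.5), ([0.488, -0.278, 0.021], 0.22)]
```

View pics/h.png

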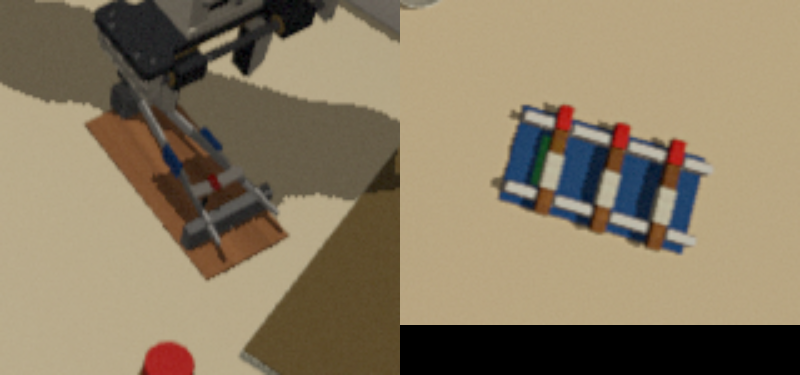

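The tube lies in the slot with its cap in line with the neighbours (right half, (565,120)). In the left half the open fingers hover over the blue plates. I'll descend, close to about 37 mm, and lift.

>>> drive_tool:
  rows:
    - [[0,0,0,0,3,-40,-0.5],[0,0,0,0,3,-85,-0.5],[0,0,0,0,3,-105,-0.5],[0,0,0,0,3,-111,-0.5],[0,0,0,0,3,-111,-0.5],[0,0,0,0,3,-111,-0.3],[0,0,0,0,3,-111,-0.1],[0,0,0,0,3,-111,0.05],[0,0,0,0,3,-111,0.2],[0,0,0,0,3,-111,0.2],[0,0,0,0,3,-111,0.2]]

```text
clock: 10.9
eef_pos: [0.5605, 0.243, 0.04]
ee_rot: [0.064, 0.998, 0.0, 0.001]
ft_force: [0.1, -0.8, 5.8]
gripper_width: 0.0371
grasp_force: 6.8
```

>>> drive_tool:
  rows:
    - [[0,0,0,0,0,5,0.2],[0,0,0,0,0,15,0.2],[0,0,0,0,0,30,0.2],[0,0,0,0,0,50,0.2],[0,0,0,0,0,75,0.2],[0,0,0,0,0,100,0.2],[0,0,0,0,0,100,0.2],[0,0,0,0,0,100,0.2]]

```text
clock: 11.7
eef_pos: [0.5597, 0.2429, 0.1399]
ee_rot: [0.064, 0.998, 0.0, 0.001]
ft_force: [-0.0, -0.9, -1.4]
gripper_width: 0.0367
grasp_force: 4.5
```

```bash
cat > look.py <<'E'
import sys
from h import *
s=st(); x,y,zt=s["eef_pos"]; tag=sys.argv[1]; ims=[]
for n in ["top","scene"]:
    p=camera(n); c=cloud(p); z=c[...,2]
    for t in ["forceps","tip_left","tip_right","pointer","rider_mark"]: print(n,t,[(np.round(d["centre"],3).tolist(),round(d["conf"],2)) for d in place_of(p,t)][:2])
    k=np.argwhere(near(c,x+.03,y,.09)&(z>zt-.04)&(z<zt+.04)); v,u=np.median(k,0).astype(int); v=min(max(v,45),355);u=min(max(u,50),590)
    print(u-50,v-45); ims.append(cv2.resize(p["img"][v-45:v+45,u-50:u+50],(400,360),interpolation=cv2.INTER_CUBIC))
cv2.imwrite(f"pics/{tag}.png",np.hstack(ims))
E
python3 look.py l1
```

```text
11.7 [0.5597 0.2429 0.1399] [[-0.992, 0.128, 0.002], [0.128, 0.992, 0.001], [-0.002, 0.001, -1.0]] 0.03666316732491593 4.501960426568985 [-0.04 -0.91 -1.45]
top forceps []
top tip_left [([0.649, 0.251, 0.141], 0.89)]
top tip_right [([0.644, 0.212, 0.14], 0.49)]
top pointer [([0.611, 0.213, 0.151], 0.53)]
top rider_mark []
146 137
scene forceps [([0.556, 0.237, 0.134], 0.85)]
scene tip_left [([0.647, 0.249, 0.138], 0.79)]
scene tip_right [([0.647, 0.213, 0.133], 0.51)]
scene pointer [([0.61, 0.222, 0.15], 0.57)]
scene rider_mark [([0.71, 0.076, -0.002], 0.72), ([0.611, 0.223, 0.152], 0.39)]
362 76
```

View pics/l1.png

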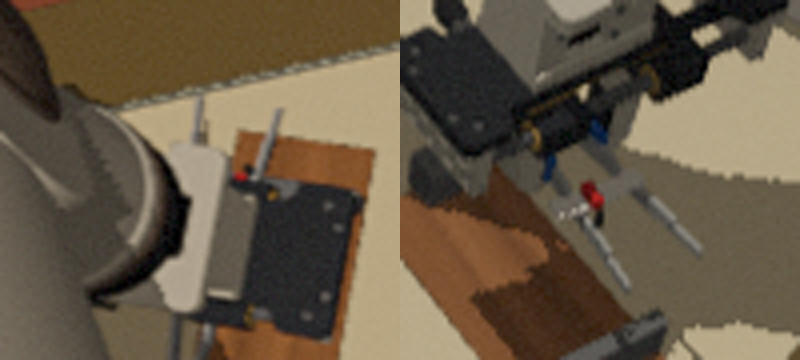

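Both blades are held clear of the rest. The pointer sits close to the rider ((600,218) against (593,192) in the right half). I'll carry the forceps gently to the cradle and then fine-tune.

>>> drive_tool:
  rows:
    - [[0,0,0,-3,-10,0,0.2],[0,0,0,-9,-30,0,0.2],[0,0,0,-19,-60,0,0.2],[0,0,0,-29,-95,0,0.2],[0,0,0,-40,-130,0,0.2],[0,0,0,-51,-165,0,0.2],[0,0,0,-62,-200,0,0.2],[0,0,0,-72,-235,0,0.2],[0,0,0,-83,-270,0,0.2],[0,0,0,-92,-300,0,0.2],[0,0,0,-98,-320,0,0.2],[0,0,0,-101,-330,0,0.2]]

```text
clock: 13.5
eef_pos: [0.4569, -0.0901, 0.1388]
ee_rot: [0.066, 0.998, -0.001, -0.0]
ft_force: [0.2, 0.6, -0.5]
gripper_width: 0.0372
grasp_force: 4.5
```

>>> drive_tool:
  rows:
    - [[0,0,0,-3,-10,0,0.2],[0,0,0,-9,-30,0,0.2],[0,0,0,-18,-55,0,0.2],[0,0,0,-27,-85,0,0.2],[0,0,0,-34,-108,0,0.2],[0,0,0,-38,-120,0,0.2],[0,0,0,-39,-124,-10,0.2],[0,0,0,-39,-124,-25,0.2],[0,0,0,-39,-124,-42,0.2],[0,0,0,-39,-124,-50,0.2],[0,0,0,-39,-124,-50,0.2],[0,0,0,-39,-124,-50,0.2]]

```text
clock: 14.7
eef_pos: [0.4197, -0.2104, 0.0887]
ee_rot: [0.063, 0.998, 0.0, -0.0]
ft_force: [-0.2, -0.6, -0.7]
gripper_width: 0.0368
grasp_force: 4.5
```

```bash
python3 look.py l2
```

```text
14.7 [ 0.4197 -0.2104  0.0887] [[-0.992, 0.126, -0.0], [0.126, 0.992, 0.001], [0.0, 0.001, -1.0]] 0.036755017093653905 4.504212811589241 [-0.16 -0.63 -0.68]
top forceps [([0.502, -0.22, 0.02], 0.67)]
top tip_left [([0.512, -0.204, 0.086], 0.65)]
top tip_right [([0.507, -0.241, 0.086], 0.61)]
top pointer [([0.47, -0.237, 0.101], 0.63)]
top rider_mark [([0.47, -0.23, 0.102], 0.44)]
353 207
scene forceps [([0.414, -0.217, 0.081], 0.7), ([0.56, 0.238, -0.003], 0.36)]
scene tip_left [([0.51, -0.204, 0.091], 0.67)]
scene tip_right [([0.507, -0.24, 0.085], 0.52), ([0.508, -0.222, 0.024], 0.36)]
scene pointer [([0.469, -0.234, 0.104], 0.66), ([0.478, -0.331, 0.024], 0.37)]
scene rider_mark [([0.563, 0.238, -0.003], 0.59), ([0.475, -0.235, 0.106], 0.55)]
136 159
```

View pics/l2.png

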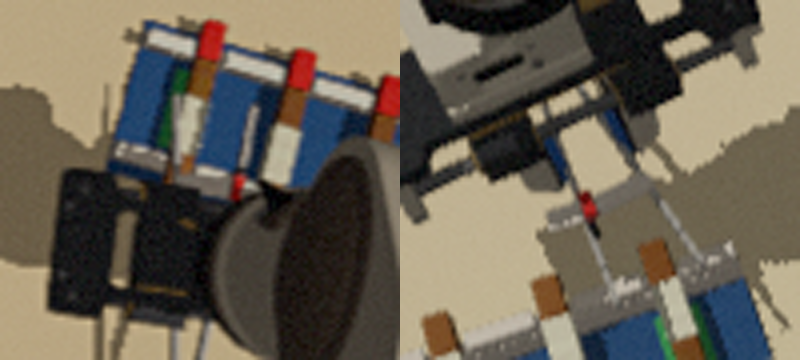

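The tips straddle the middle of the laid tube at about z 0.086. Now I'll measure the pointer against the rider.

```bash
cat > gap.py <<'E'
from h import *
s=st(); Rm=R.from_quat(s["ee_rot"]).as_matrix(); e=s["eef_pos"]
a=np.arctan2(-Rm[0,1],Rm[1,1])        # forceps axis yaw from the closing line
blade=a-(.30-(.046-s["gripper_width"])*10)/2
d=np.array([np.cos(blade),np.sin(blade)]); l=np.array([-d[1],d[0]])
ref=np.array([e[0],e[1]])
out={}
for n in ["scene","top"]:
  acc=[]
  for i in range(3):
    p=camera(n); c=cloud(p); img=p["img"]; H,S,V=cv2.split(cv2.cvtColor(img,cv2.COLOR_BGR2HSV)); z=c[...,2]
    al=(c[...,:2]-ref)@d; la=(c[...,:2]-ref)@l
    roi=(al>.02)&(al<.075)&(la<.03)&(la>-.035)&(z>e[2]-.02)&(z<e[2]+.03)
    red=roi&((H<9)|(H>171))&(S>130)&(V>60)
    lr=np.median(la[red]) if red.any() else np.nan
    bk=roi&(V<55)&(al>al[red].mean())&(np.abs(la-lr)<.015) if red.any() else red
    acc.append([red.sum(),la[red].mean()*1e3,la[red].min()*1e3,la[red].max()*1e3,al[red].mean()*1e3,z[red].mean()*1e3,bk.sum(),la[bk].mean()*1e3,al[bk].mean()*1e3,z[bk].mean()*1e3])
  print(n,np.round(np.mean(acc,0),1))
  if n=="scene":
    v,u=np.argwhere(red).mean(0).astype(int); print(u,v); 
    print(V[v-4:v+16,u-7:u+10]); print(np.round(la[v-4:v+16,u-7:u+10]*1e3).astype(int))
    print((red*1+bk*2)[v-4:v+16,u-7:u+10])
E
python3 gap.py
```

```text
15.3 [ 0.4193 -0.2113  0.0888] [[-0.992, 0.128, 0.0], [0.128, 0.992, -0.0], [-0.0, -0.0, -1.0]] 0.036992145665047965 4.504384696483612 [ 0.54 -0.41 -1.2 ]
scene [ 18.7  -8.8 -11.4  -6.3  44.8 105.3   6.7 -10.2  54.8  99.2]
182 209
[[ 72  43 141 143  89 134 189 191 192 192 191 191 191 174 155 133 111]
 [ 89 122 177 178  92 106 165 154 163 189 183 173 154 133 113 110 109]
 [168 177 191 191 135  85 119 100 108 161 143 130 112 110 109 109 106]
 [191 192 193 193 166  94 100  97  94 110 112 111 111 110 111 111 113]
 [191 193 183 172 144 104 103  95 152 101 108 110 113 110 107 110 105]
 [169 156 143 132 113 109 126 151 173 156 116 109 110 103 107 103 105]
 [130 113 110 108 111 108 114 174 175 167 101 106 105 103 106 105 108]
 [110 110 108 109 112 108 166 165 137 123  89 101 105 104 108 110 109]
 [107 108 110 108 166 169 169 130  91  81  96 106 109 106 110 109 107]
 [108 105 165 140 157 152 131  91  65  55  81 105 110 107 109 108 107]
 [136 107 150 130 121 106 108 115  46  16  61 106 108 110 108 107 104]
 [125 107 104 107 108 110 109 126  77  28  32  91 106 106 108 105 107]
 [108 109 111 107
[... 2079 characters left out ...]
0 0]
 [0 0 0 0 0 0 1 1 1 0 0 0 0 0 0 0 0]
 [0 0 0 0 0 0 1 1 1 0 0 0 0 0 0 0 0]
 [0 0 0 0 0 0 1 1 1 1 0 0 0 0 0 0 0]
 [0 0 0 0 0 0 0 1 1 1 0 0 0 0 0 0 0]
 [0 0 0 0 0 0 0 0 1 1 1 0 0 0 0 0 0]
 [0 0 0 0 0 0 0 0 1 0 0 0 0 0 0 0 0]
 [0 0 0 0 0 0 0 0 0 0 0 0 0 0 0 0 0]
 [0 0 0 0 0 0 0 0 2 2 0 0 0 0 0 0 0]
 [0 0 0 0 0 0 0 0 0 2 2 0 0 0 0 0 0]
 [0 0 0 0 0 0 0 0 0 2 2 0 0 0 0 0 0]
 [0 0 0 0 0 0 0 0 0 0 0 0 0 0 0 0 0]
 [0 0 0 0 0 0 0 0 0 0 0 0 0 0 0 0 0]
 [0 0 0 0 0 0 0 0 0 0 0 0 0 0 0 0 0]
 [0 0 0 0 0 0 0 0 0 0 0 0 0 0 0 0 0]
 [0 0 0 0 0 0 0 0 0 0 0 0 0 0 0 0 0]
 [0 0 0 0 0 0 0 0 0 0 0 0 0 0 0 0 0]
 [0 0 0 0 0 0 0 0 0 0 0 0 0 0 0 0 0]]
top [ 18.   -6.5  -9.2  -3.9  41.  105.    2.   -6.2  52.  100.9]
```

>>> drive_tool:
  rows:
    - [[0,0,0,0,0,0,0.21],[0,0,0,0,0,0,0.21],[0,0,0,0,0,0,0.21],[0,0,0,0,0,0,0.21],[0,0,0,0,0,0,0.21]]

```text
clock: 16.1
eef_pos: [0.4193, -0.2113, 0.0887]
ee_rot: [0.064, 0.998, 0.0, -0.0]
ft_force: [-0.6, 0.2, -0.8]
gripper_width: 0.0362
grasp_force: 4.6
```

```bash
python3 gap.py | grep -E "^(scene|top|1)"; python3 look.py l3
```

```text
16.1 [ 0.4193 -0.2113  0.0887] [[-0.992, 0.128, -0.0], [0.128, 0.992, 0.0], [0.0, 0.0, -1.0]] 0.03618529612535585 4.61333803832531 [-0.57  0.16 -0.84]
scene [ 20.   -9.5 -11.9  -6.6  44.3 105.5   5.7  -9.7  55.   99.9]
182 209
top [ 18.   -7.1 -10.2  -4.7  41.1 105.2   2.7  -7.3  52.2 100.5]
16.4 [ 0.4192 -0.2113  0.0887] [[-0.992, 0.128, -0.0], [0.128, 0.992, 0.0], [0.0, 0.0, -1.0]] 0.03644768446054097 4.61323007941246 [ 0.34 -0.51 -2.  ]
top forceps []
top tip_left [([0.513, -0.204, 0.087], 0.71)]
top tip_right [([0.505, -0.244, 0.088], 0.6)]
top pointer [([0.469, -0.237, 0.098], 0.4)]
top rider_mark [([0.472, -0.232, 0.099], 0.38)]
354 207
scene forceps [([0.416, -0.214, 0.082], 0.88)]
scene tip_left [([0.509, -0.205, 0.09], 0.69)]
scene tip_right [([0.506, -0.238, 0.088], 0.54)]
scene pointer [([0.471, -0.232, 0.102], 0.39), ([0.477, -0.331, 0.022], 0.38)]
scene rider_mark [([0.472, -0.236, 0.107], 0.35)]
137 159
```

View pics/l3.png

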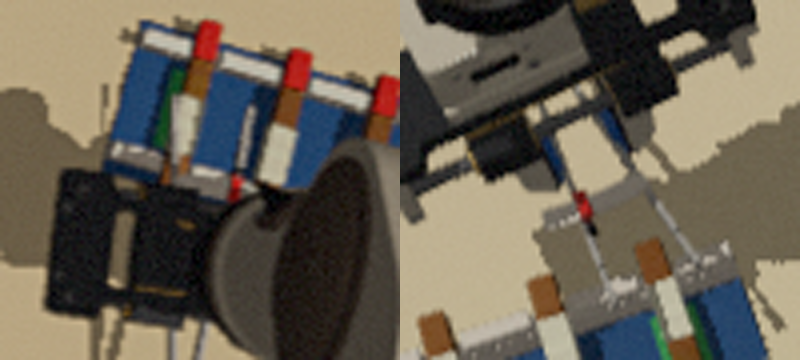

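The pointer now lines up with the rider, within about 0.2 mm in both cameras ((583,207) and (592,229) in the right half). The tips are over the tube, and the tube is still in place. I'm handing it in.

```bash
python3 -c "
from cell import hand_in; print(hand_in())"
```

```text
the job is handed in; nothing more can be done
None
```

I laid the tube in the green place with its cap the right way. I'm holding the forceps still above its middle, with the pointer about 0.2 mm from the rider by camera, and the job is handed in; no verdict was returned.

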